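# Stack a bin over a bin of vials

## Robot

A 6-joint arm with a two-finger parallel gripper is mounted at the origin on a cart in front of the work surface, level with it; the furniture and walls round the work are solid. World frame = base frame: x ahead of the robot, y to its left, z up, the work surface at z = 0. Lengths are in m, angles in rad, forces in N, time in s.
With the tool pointing down it reaches from about 0.35 to 0.975 m from the base axis. Payload 4.9 kg.
Tool frame: the origin (TCP) lies midway between the tips of the shut fingers; the grasp point (between the pads) lies 19 mm behind it; z points along the fingers, y is the line along which they close (so a half turn about z gives the same grasp; the last joint's range is limited). The gripper opens to 85 mm and grips with 20 to 120 N. Pads are 22 mm wide; open, the fingers measure 114 mm over their backs; the gripper's body (76 mm by 85 mm) begins 54 mm behind the grasp point. The pads swing forward as they close: fully open they stand 13 mm farther back than shut.
Start: joints at [-1.233, 0.053, 1.613, -0, 1.476, -0.119], TCP at [0.276, -0.561, 0.231] pointing down, gripper open.
Joint ranges: [-3.01, 3.01], [-1.01, 2.22], [0.06, 2.58], [-1.02, 4.17], [0.09, 2.62], [-3.14, 3.14]. Speed limits (rad/s): [2.57, 2.57, 3.14, 3.14, 3.14, 3.14].

## Interface

Orientations are given as a unit quaternion [w, x, y, z].
In Python, from plant import state, grab_frame, job_done, cut_out, place_of gives the robot as it stands.
- The arm moves only by the tool jog_arm, never from a script. Its argument "motion" is text: rows parted by semicolons, each of 7 numbers parted by spaces: the opening in per cent of the stroke, from 0 (shut) to 100 (fully open), then the shift along the tool's x, y, z as a fraction of full scale, then the turn, a rotation vector about the tool's x, y, z as a fraction of full scale. A call has exactly 5 rows; each row is the pose to reach, as a shift and turn from the pose commanded when the call began, along the tool's axes at that moment; what a row does not reach only later rows make up. Full scale, the value 1, is 50 cm for a shift and 1.5 rad for a turn. A row lasts 1/8 s, in which the tool goes at most 62.5 mm and 10.7 degrees, less where a joint would pass 70% of its speed; a pose out of reach is approached as far as the arm can. A call with a number of a shift or a turn outside -1 to 1 is refused whole. A call with a gripper value outside its range is refused whole. The fingers move at their own pace and stop on an object; the grip force is fixed at half the most. Time passes only in rows, so rows that repeat a pose let the fingers close, or fill a call up. It gives the time, the measured TCP pose, the force, the opening and the grip force at its end, in the units of the state.
- state(): the state, without advancing time (a new reading comes with each control period).
- grab_frame(name): name is "side" or "top"; returns a dict with "color" (400x640x3 uint8, red, green, blue), "range_z" (400x640 float32, m along the optical axis (not along the pixel's ray), 0 where there is no reading), "intrinsics" (3x3 intrinsics, pixels), "world_from_camera" (4x4, takes a point from camera to world coordinates). Camera axes: x right, y up, looking along -z (the intrinsics and any distortion apply to the point x, -y, -z); pixel columns grow to the right and rows downward; lengths in m; the calibration is good to about 2 mm. A picture is of the moment at which its call begins.
- job_done(): hands the job in; it is judged then, once.
Trained networks look in the newest picture that a camera, given by its name, has taken for a name from the list of things; names that differ only in an ending like _2 or _b are one class to them, and where a whole thing is asked for, a point or a joint stands for the part that bears it (a point fixed in the world has none). Each returns a list of dicts, best first, with "p" (0 to 1); they miss things now and then, are a little off and sometimes report something else, mostly with a low value. They report only what shows in the picture. A call takes as long as a camera call. They do not tell look-alikes from the thing itself.
- cut_out(camera, thing): "pixels" (400x640 bool, what is visible of it).
- place_of(camera, thing): "at" ([x, y, z] in m, in world coordinates, good to about 4 mm: a listed point, or the origin of a listed thing).
The state is a dict: "time": time; "joint_pos": joint angles; "joint_vel": joint speeds; "joint_efforts": joint torques, N m; "tool_pos": TCP position; "tool_rot": TCP orientation; "contact_force": force on the tool from outside, world axes, zero at the start; "ft_torque": the same for the moment, N m; "gripper_width": opening from 0.0 (shut) to 1.0 (fully open); "grasp_force": force on a finger pad.
Only numpy, scipy, OpenCV 4.12 (cv2) and the standard library are available. Lean on these libraries where they do the work, as an engineer would, in place of code of your own. Each camera call takes 0.05 s, during which the arm holds its last target. There are 200 camera calls.

## Task

Stack the blue bin on the grey bin that holds the two vials, not on the empty grey one. These bins nest when they face the same way, so set the blue one on turned half a turn, its white front wall over the grey bin's back wall, so that it rests level and square on the ledges, clear of the vials. Leave both grey bins where they stand.

Things in the scene. Friction and masses are not known exactly. Their poses are not given: they have to be found in the camera images.
- blue_bin_center (a point): Centre of the loose blue bin, 28 mm above its underside. Open bin 68 mm along its x, 66 mm along y, 56 mm high, 0.08 to 0.17 kg; one wall, the front at its -x, is white; z up. Its upper part, 26 to 56 mm up, has plain upright outer faces, 68 by 66 mm, to grip across either pair. Below is a narrower well, 53 by 30 mm, with two feet on each side, 53 mm over the feet.
- blue_bin_front (a point): Middle of the outer face of the blue bin's white front wall: 34 mm from the bin's middle axis along its -x, 40 mm above its underside. Axes as the bin's.
- vial_bin_center (a point): Centre, 28 mm up, of the loose grey bin (0.25 kg) with two capped vials 34 mm tall in it; shape and axes as the blue bin, white front at its -x. Two ledges on each side wall reach 13 mm in, level with the rim, with gaps between. Facing the opposite way, the blue bin's feet rest on them and it stands 56 mm higher than this bin; facing the same way, they drop through the gaps.
- empty_bin_center (a point): Centre, 28 mm above the underside, of the other loose grey bin (0.25 kg), which is empty; same shape, size and axes. Not to be used or shifted.
Mind the look-alikes: they are no part of the job. Of the things shaped like the part that bears blue_bin_center, the blue one is meant.

How it is judged:
At the end, for the whole second after the job is handed in: The blue bin rests on the ledges of the grey bin with the vials: centres within 12 mm horizontally, 51 to 61 mm higher than that bin, its white front over that bin's back, square to it within 0.2 rad, both level within 0.07 rad. Both grey bins are within 40 mm of where they stood (horizontal distance between blue_bin_center and vial_bin_center below 0.012 m and z of blue_bin_center in the frame of vial_bin_center between 0.051 and 0.061 m and x of blue_bin_front in the frame of vial_bin_center above 0.015 m and angle between the x axis of blue_bin_center and the x axis of vial_bin_center, either way round below 0.2 rad and angle between each of blue_bin_center, vial_bin_center's own z axis and vertical below 0.07 rad and distance of each of vial_bin_center, empty_bin_center from where it was at the start of the episode below 0.04 m); the robot touches nothing.
It fails at once if the empty grey bin is shifted more than 40 mm (distance of empty_bin_center from where it was at the start of the episode above 0.04 m).
It fails at once if the grey bin with the vials is shifted more than 40 mm (distance of vial_bin_center from where it was at the start of the episode above 0.04 m).
It also fails if it takes over 38 s, if anything falls off the work surface, if the arm or the gripper's body presses on something with over 40 N, if the wrist force passes 120 N, or if a joint passes its speed limit or range.

## Working session

There is one attempt and no reset: what is moved stays moved. The work goes in short steps, Python scripts to look and compute and a tool call to move; the robot and the scene stay as the last step left them, time stands still between calls to the robot, and variables do not carry over. Pictures are saved under pics/ and viewed, at most 10 in all, crops included, and the job is handed in when it is done.

Besides the shell and the picture viewer there is one more tool, called after "Call:" as a command line: name --argument value ..., lists and objects as JSON in quotes. jog_arm: Moves the arm, as the interface text tells. Shift numbers are shares of 50 cm and turn numbers shares of 1.5 rad, none past 1 either way. Its arguments: {"type":"object","properties":{"motion":{"type":"string"}},"required":["motion"]}

```bash
mkdir -p pics; cat > h.py <<'E'
import numpy as np, cv2
from plant import state, grab_frame, job_done, cut_out, place_of
def cloud(f):
    K=f["intrinsics"];T=f["world_from_camera"];z=f["range_z"]
    v,u=np.mgrid[:400,:640]
    x=(u-K[0,2])/K[0,0]*z;y=(v-K[1,2])/K[1,1]*z
    P=np.stack([x,-y,-z],-1)@T[:3,:3].T+T[:3,3]
    P[z==0]=np.nan
    return P
def save(f,n): cv2.imwrite("pics/"+n,f["color"][:,:,::-1])
E
python3 - <<'E'
from h import *
np.set_printoptions(precision=4,suppress=True)
s=state();print(s["time"],s["tool_pos"],s["tool_rot"],s["gripper_width"])
ims=[]
for c in("top","side"):
    f=grab_frame(c);ims.append(f["color"]);np.savez(c+".npz",**f)
    print(c,f["intrinsics"].tolist(),f["world_from_camera"].tolist())
    for n in("blue_bin_center","blue_bin_front","vial_bin_center","empty_bin_center"):
        print(n,[(round(d["p"],2),np.round(d["at"],3).tolist()) for d in place_of(c,n)])
    save(f,c+"0.png")
E
```

```text
0.0 [ 0.2754 -0.5603  0.23  ] [-0.0011  0.974   0.2264 -0.0001] 0.9986522441461563
top [[425.14633657625524, 0.0, 325.5693964647149], [0.0, 425.14633657625524, 198.72386393795065], [0.0, 0.0, 1.0]] [[-0.017130343930107584, 0.9841377732545015, -0.17657688005655764, 0.42337327184008866], [-0.9997933312225008, -0.018793711890263326, -0.007751853739643558, 0.23604994368122756], [-0.010947427088191894, 0.17640759520796573, 0.9842563254524155, 0.9136643676552636], [0.0, 0.0, 0.0, 1.0]]
blue_bin_center [(0.93, [0.475, 0.054, 0.029]), (0.9, [0.72, 0.421, 0.03]), (0.68, [0.41, 0.178, 0.026])]
blue_bin_front [(0.94, [0.706, 0.455, 0.042]), (0.91, [0.444, 0.181, 0.039]), (0.81, [0.441, 0.058, 0.041])]
vial_bin_center [(0.96, [0.527, 0.22, 0.032])]
empty_bin_center [(0.66, [0.512, 0.367, 0.028])]
side [[472.54972581843367, 0.0, 307.41831049351873], [0.0, 472.54972581843367, 195.6553908864026], [0.0, 0.0, 1.0]] [[-0.9844458150342533, 0.10606519954513685, -0.14005931138983488, 0.450314882260071], [-0.17496794901581902, -0.6640096404552759, 0.7269645205920663, 0.8641514597180057], [-0.015895096059545574, 0.7401630704296894, 0.672239522114962, 0.6343655817398244], [0.0, 0.0, 0.0, 1.0]]
blue_bin_center [(0.93, [0.41, 0.178, 0.025]), (0.78, [0.476, 0.054, 0.031]), (0.69, [0.715, 0.425, 0.026])]
blue_bin_front [(0.92, [0.438, 0.062, 0.037]), (0.69, [0.439, 0.184, 0.037]), (0.66, [0.703, 0.454, 0.037])]
vial_bin_center [(0.82, [0.531, 0.22, 0.031])]
empty_bin_center [(0.66, [0.508, 0.368, 0.03]), (0.58, [0.528, 0.222, 0.028])]
```

View pics/top0.png

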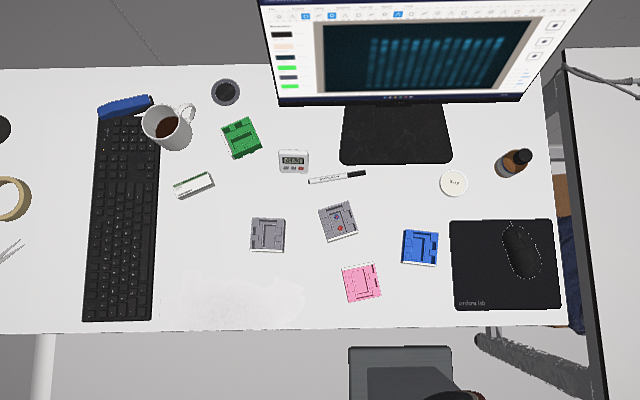

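View pics/side0.png

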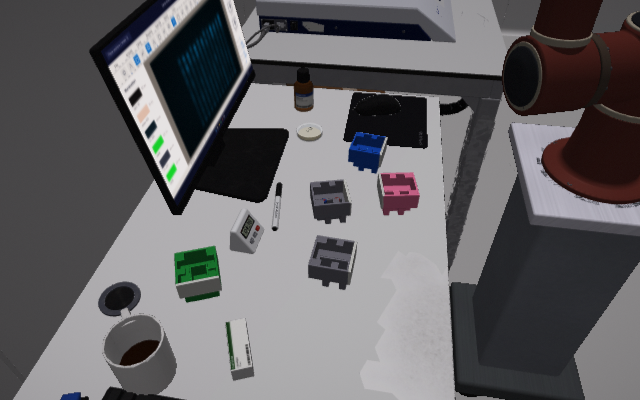

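The top view shows blue at (420,247), the vial bin at (338,222) and the empty bin at (267,235). Pink at (361,282) and green at (241,138) are the look-alikes. The white fronts of blue and the vial bin face the robot, at the lower edge of the picture. Next I'll measure centres and yaws from the depth data.

```bash
python3 - <<'E'
from h import *
C={"blue":(.475,.054),"vial":(.529,.22),"empty":(.51,.367),"pink":(.41,.178)}
for n,c in C.items():
  for cam in("top","side"):
    f=dict(np.load(cam+".npz"));P=cloud(f)
    m=(np.hypot(P[...,0]-c[0],P[...,1]-c[1])<.055)&(P[...,2]>.048)&(P[...,2]<.066)
    Q=P[m];r=cv2.minAreaRect((Q[:,:2]*1000).astype(np.float32))
    # upper-rim colour: white pixels
    col=f["color"].astype(int);w=m&(col.min(-1)>190)
    print(n,cam,m.sum(),np.round(r[0],1),np.round(r[1],1),round(r[2],1),"z",np.round(np.median(Q[:,2]),4),"white",w.sum(),np.round(P[w].mean(0),3))
E
```

```text
blue top 477 [475.2  54.6] [66.3 68.2] 82.0 z 0.0564 white 64 [0.444 0.06  0.057]
blue side 411 [475.   57.8] [69.3 67.9] 82.1 z 0.0551 white 0 [nan nan nan]
vial top 434 [531.9 219.1] [68.3 65.9] 16.3 z 0.0565 white 70 [0.508 0.211 0.057]
vial side 545 [531.8 221.8] [68.3 68.4] 16.4 z 0.055 white 0 [nan nan nan]
empty top 457 [506.8 363.2] [66.3 68.1] 86.7 z 0.0562 white 72 [0.481 0.365 0.057]
empty side 730 [506.8 366.2] [68.2 68. ] 86.7 z 0.0552 white 0 [nan nan nan]
pink top 449 [409.7 175.6] [67.9 66.4] 10.6 z 0.0564 white 80 [0.44  0.181 0.057]
pink side 531 [409.6 179.1] [68.5 70. ] 11.0 z 0.0549 white 0 [nan nan nan]<stdin>:10: RuntimeWarning: Mean of empty slice.
  ret = um.true_divide(
```

Call:
jog_arm --motion "100 0.18 -0.186 0 0 0 -0.12; 100 0.36 -0.37 0 0 0 -0.25; 100 0.54 -0.56 0 0 0 -0.37; 100 0.72 -0.74 0 0 0 -0.5; 100 0.9 -0.93 0 0 0 -0.62"

```text
time: 1.12
tool_pos: [0.3722, -0.2618, 0.2316]
tool_rot: [0.001, 0.767, 0.641, 0.0]
contact_force: [1.1, 0.3, 0.4]
gripper_width: 1.001
grasp_force: 0.0
```

```bash
cat >> h.py <<'E'
from scipy.spatial.transform import Rotation as R
def rel(x,y,z,yaw):
    s=state();T=R.from_quat(np.roll(s["tool_rot"],-1))
    G=R.from_euler("z",yaw,degrees=True)*R.from_euler("x",180,degrees=True)
    d=T.inv().apply(np.array([x,y,z])-s["tool_pos"]);r=(T.inv()*G).as_rotvec()
    print(round(s["time"],2),np.round(s["tool_pos"],4),"j6",round(s["joint_pos"][5],2),"w",round(s["gripper_width"],3),"gf",np.round(s["grasp_force"],1),"F",np.round(s["contact_force"],1))
    print("shift",np.round(d/.5,4),"turn",np.round(r/1.5,4))
E
python3 -c "
from h import *
rel(.475,.056,.12,172)"
```

```text
1.12 [ 0.3722 -0.2618  0.2316] j6 -0.6 w 1.001 gf 0.0 F [1.1 0.3 0.4]
shift [0.6621 0.0893 0.223 ] turn [ 3.0000e-04  7.0000e-04 -1.0731e+00]
```

Call:
jog_arm --motion "100 0.12 0.02 0 0 0 -0.12; 100 0.24 0.04 0 0 0 -0.25; 100 0.36 0.05 0.04 0 0 -0.37; 100 0.48 0.06 0.08 0 0 -0.5; 100 0.6 0.08 0.12 0 0 -0.62"

```text
time: 1.75
tool_pos: [0.4654, 0.023, 0.1724]
tool_rot: [0.001, 0.398, 0.917, 0.0]
contact_force: [1.3, -1.3, -0.2]
gripper_width: 1.003
grasp_force: 0.0
```

```bash
python3 -c "
from h import *
rel(.475,.056,.12,172)"
```

```text
1.75 [0.4654 0.023  0.1724] j6 -0.86 w 1.003 gf 0.0 F [ 1.3 -1.3 -0.2]
shift [0.0352 0.0591 0.1048] turn [ 4.000e-04  1.300e-03 -4.525e-01]
```

Call:
jog_arm --motion "100 0.01 0.02 0.02 0 0 -0.12; 100 0.02 0.04 0.05 0 0 -0.25; 100 0.035 0.059 0.08 0 0 -0.37; 100 0.035 0.059 0.105 0 0 -0.452; 100 0.035 0.059 0.105 0 0 -0.452"

```text
time: 2.38
tool_pos: [0.4739, 0.0541, 0.1189]
tool_rot: [-0.001, 0.074, 0.997, -0.0]
contact_force: [0.2, -0.3, -0.3]
gripper_width: 0.999
grasp_force: 0.0
```

```bash
python3 -c "
from h import *
rel(.475,.056,.015,172)
a=grab_frame('side');b=grab_frame('top')
cv2.imwrite('pics/pre.png',np.hstack([cv2.resize(a['color'][60:260,260:460],(400,400)),cv2.resize(b['color'][150:350,300:500],(400,400))])[:,:,::-1])"
```

```text
2.38 [0.4739 0.0541 0.1189] j6 -1.47 w 0.999 gf 0.0 F [ 0.2 -0.3 -0.3]
shift [-0.002   0.0042  0.2077] turn [-0.0002 -0.0015 -0.0055]
```

View pics/pre.png

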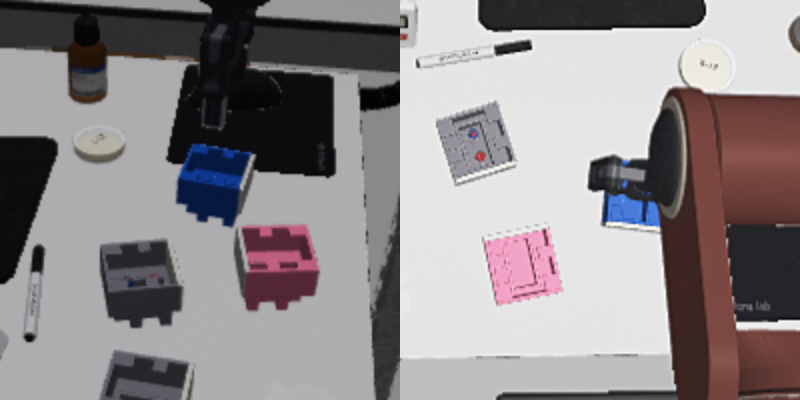

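The gripper is open above the blue bin, with its near finger off the bin's left side at about (605,175) in the right-hand crop. The vials show as red and blue dots in the grey bin at (475,140). I'll lower now and then close.

Call:
jog_arm --motion "100 -0.002 0.004 0.05 0 0 -0.005; 100 -0.002 0.004 0.1 0 0 -0.005; 100 -0.002 0.004 0.15 0 0 -0.005; 100 -0.002 0.004 0.207 0 0 -0.005; 100 -0.002 0.004 0.207 0 0 -0.005"

```text
time: 3.1
tool_pos: [0.4745, 0.0556, 0.015]
tool_rot: [-0.002, 0.07, 0.998, -0.0]
contact_force: [-0.1, -0.1, 0.1]
gripper_width: 1.003
grasp_force: 0.0
```

Call:
jog_arm --motion "60 0 0 0 0 0 0; 60 0 0 0 0 0 0; 50 0 0 0 0 0 0; 50 0 0 0 0 0 0; 50 0 0 0 0 0 0"

```text
time: 3.72
tool_pos: [0.4778, 0.0556, 0.0184]
tool_rot: [0.002, 0.07, 0.998, 0.0]
contact_force: [-0.4, -0.4, 6.5]
gripper_width: 0.762
grasp_force: 67.8
```

```bash
python3 -c "
from h import *
rel(.475,.056,.015,172)"
```

```text
3.73 [0.4778 0.0556 0.0184] j6 -1.47 w 0.762 gf 67.8 F [-0.4 -0.4  6.5]
shift [0.0057 0.     0.0068] turn [0.0002 0.0024 0.    ]
```

Call:
jog_arm --motion "50 0 0 -0.04 0 0 0; 50 0 0 -0.1 0 0 0; 50 0 0 -0.17 0 0 0; 50 0 0 -0.25 0 0 0; 50 0 0 -0.25 0 0 0"

```text
time: 4.35
tool_pos: [0.4785, 0.0557, 0.1454]
tool_rot: [0.004, 0.07, 0.998, 0.0]
contact_force: [1.7, 0.3, -1.6]
gripper_width: 0.761
grasp_force: 67.2
```

```bash
python3 -c "
from h import *
rel(.532,.2205,.14,16.3)"
```

```text
4.35 [0.4785 0.0557 0.1454] j6 -1.47 w 0.761 gf 67.2 F [ 1.7  0.3 -1.6]
shift [-0.0601  0.3413  0.0116] turn [7.2000e-03 8.0000e-04 1.8119e+00]
```

Call:
jog_arm --motion "50 -0.01 0.05 0 0 0 0.12; 50 -0.02 0.1 0 0 0 0.24; 50 -0.03 0.15 0 0 0 0.36; 50 -0.04 0.2 0 0 0 0.48; 50 -0.05 0.25 0 0 0 0.6"

```text
time: 4.97
tool_pos: [0.5172, 0.1766, 0.1393]
tool_rot: [-0.001, 0.499, 0.867, -0.001]
contact_force: [0.1, 0.1, -2.2]
gripper_width: 0.761
grasp_force: 67.1
```

Call:
jog_arm --motion "50 0 0 0 0 0 0.12; 50 0 0 0 0 0 0.24; 50 0 0 0 0 0 0.36; 50 0 0 0 0 0 0.48; 50 0 0 0 0 0 0.6"

```text
time: 5.6
tool_pos: [0.5169, 0.1758, 0.1392]
tool_rot: [-0.001, 0.826, 0.563, -0.002]
contact_force: [0.3, -0.3, -1.2]
gripper_width: 0.762
grasp_force: 67.2
```

```bash
python3 -c "
from h import *
rel(.532,.2205,.14,16.3)"
```

```text
5.6 [0.5169 0.1758 0.1392] j6 0.57 w 0.762 gf 67.2 F [ 0.3 -0.3 -1.2]
shift [ 0.0943 -0.0046 -0.0017] turn [-0.0012  0.002   0.6079]
```

Call:
jog_arm --motion "50 0.02 0 0 0 0 0.12; 50 0.04 0 0 0 0 0.24; 50 0.06 0 0 0 0 0.36; 50 0.08 0 0 0 0 0.48; 50 0.09 -0.004 0 0 0 0.605"

```text
time: 6.22
tool_pos: [0.5315, 0.2188, 0.1392]
tool_rot: [0.0, 0.99, 0.144, -0.002]
contact_force: [0.1, -0.9, -1.1]
gripper_width: 0.766
grasp_force: 67.2
```

```bash
cat > m.py <<'E'
from h import *
import sys
rel(.532,.2205,.14,16.3)
for cam in("top","side"):
    f=grab_frame(cam);P=cloud(f);col=f["color"].astype(int)
    hsv=cv2.cvtColor(f["color"],cv2.COLOR_RGB2HSV)
    for n,m in(("blue",(hsv[...,0]>100)&(hsv[...,0]<125)&(hsv[...,1]>120)),("grey",hsv[...,1]<60)):
        m=m&(np.hypot(P[...,0]-.532,P[...,1]-.2205)<.075)
        z=P[...,2]
        m&=((z>.085) if n=="blue" else (z>.03)&(z<.062))
        Q=P[m]
        if len(Q)>20:
            r=cv2.minAreaRect((Q[:,:2]*1000).astype(np.float32))
            print(cam,n,m.sum(),np.round(r[0],1),np.round(r[1],1),round(r[2],1),"z",np.round(np.percentile(Q[:,2],[2,50,98]),3))
    for n in("blue_bin_center","blue_bin_front","vial_bin_center"):
        print(cam,n,[(round(d["p"],2),np.round(d["at"],3).tolist()) for d in place_of(cam,n) if np.hypot(*(d["at"][:2]-np.array([.532,.2205])))<.08])
    if cam=="side": a=f["color"]
    else: b=f["color"]
cv2.imwrite('pics/'+sys.argv[1],np.hstack([cv2.resize(a[80:280,230:430],(400,400),interpolation=2),cv2.resize(b[120:320,240:440],(400,400),interpolation=2)])[:,:,::-1])
E
python3 m.py hover.png
```

```text
6.22 [0.5315 0.2188 0.1392] j6 1.54 w 0.766 gf 67.2 F [ 0.1 -0.9 -1.1]
shift [ 0.002  -0.003  -0.0016] turn [-0.0001  0.0022  0.0029]
top blue 232 [502.9 225.4] [20.  97.8] 9.0 z [0.146 0.177 0.274]
top grey 141 [514.6 213.9] [32.3 65.7] 16.4 z [0.033 0.056 0.059]
top blue_bin_center [(0.69, [0.538, 0.22, 0.149])]
top blue_bin_front []
top vial_bin_center [(0.62, [0.529, 0.218, 0.03])]
side blue 923 [528.2 236.7] [ 66.9 100.8] 11.2 z [0.124 0.159 0.205]
side grey 1034 [531.8 222. ] [68.4 70.4] 16.5 z [0.031 0.049 0.057]
side blue_bin_center [(0.57, [0.533, 0.219, 0.148])]
side blue_bin_front [(0.92, [0.566, 0.229, 0.16])]
side vial_bin_center [(0.89, [0.53, 0.222, 0.031])]
```

View pics/hover.png

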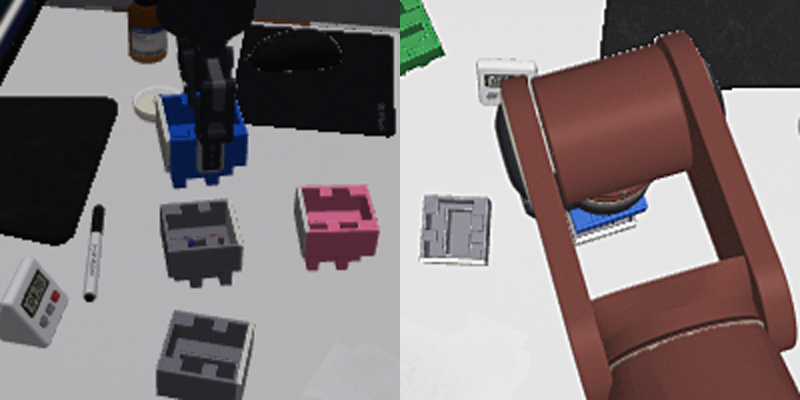

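The blue bin hangs over the vial bin. Its white front is on the left in the side crop, near (165,130), which is the vial bin's back side, and the vial bin's own white front is on the right near (240,230). Everything lines up within about 2 mm, so I'll lower it.

Call:
jog_arm --motion "50 0.001 -0.003 0.03 0 0 0; 50 0.001 -0.003 0.06 0 0 0; 50 0.001 -0.003 0.09 0 0 0; 50 0.001 -0.003 0.11 0 0 0; 50 0.001 -0.003 0.11 0 0 0"

```text
time: 7.25
tool_pos: [0.5317, 0.22, 0.0848]
tool_rot: [0.0, 0.989, 0.147, -0.001]
contact_force: [-0.4, -0.3, -1.1]
gripper_width: 0.767
grasp_force: 67.2
```

Call:
jog_arm --motion "50 0 0 0.004 0 0 0; 50 0 0 0.008 0 0 0; 50 0 0 0.012 0 0 0; 50 0 0 0.015 0 0 0; 50 0 0 0.015 0 0 0"

```text
time: 7.88
tool_pos: [0.5325, 0.2203, 0.0788]
tool_rot: [-0.0, 0.989, 0.147, -0.0]
contact_force: [-0.1, 0.7, -1.4]
gripper_width: 0.767
grasp_force: 67.2
```

```bash
python3 m.py down.png
```

```text
7.88 [0.5325 0.2203 0.0788] j6 1.54 w 0.767 gf 67.2 F [-0.1  0.7 -1.4]
shift [-0.0008 -0.0007 -0.1225] turn [-0.      0.0001  0.0069]
top blue 190 [511.2 233.9] [105.3  38.3] 79.2 z [0.086 0.116 0.213]
top grey 117 [501.2 212.9] [68.8 22.5] 89.0 z [0.031 0.056 0.06 ]
top blue_bin_center [(0.69, [0.54, 0.221, 0.086])]
top blue_bin_front []
top vial_bin_center [(0.52, [0.527, 0.219, 0.028])]
side blue 680 [528.7 237.6] [ 63.4 104.8] 15.8 z [0.086 0.103 0.151]
side grey 589 [531.2 224.6] [68.8 64.2] 15.7 z [0.031 0.048 0.057]
side blue_bin_center [(0.83, [0.535, 0.221, 0.091])]
side blue_bin_front []
side vial_bin_center [(0.59, [0.531, 0.221, 0.029])]
```

View pics/down.png

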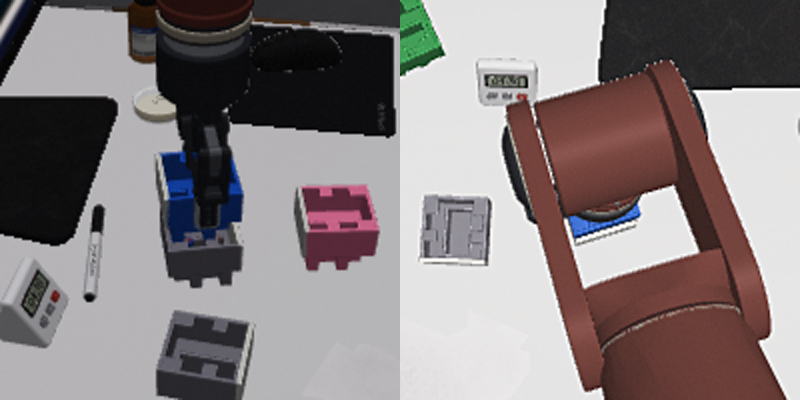

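The blue bin sits just over the grey rim at about (205,235) in the side crop and isn't touching yet. I'll go down in small steps until it makes contact.

Call:
jog_arm --motion "50 -0.001 0 0.002 0 0 0; 50 -0.001 0 0.004 0 0 0; 50 -0.001 0 0.006 0 0 0; 50 -0.001 0 0.008 0 0 0; 50 -0.001 0 0.008 0 0 0"

```text
time: 8.9
tool_pos: [0.532, 0.2201, 0.0747]
tool_rot: [0.0, 0.989, 0.147, -0.0]
contact_force: [-0.7, 0.8, -1.4]
gripper_width: 0.762
grasp_force: 67.2
```

Call:
jog_arm --motion "50 0 0 0.001 0 0 0; 50 0 0 0.002 0 0 0; 50 0 0 0.003 0 0 0; 50 0 0 0.004 0 0 0; 50 0 0 0.004 0 0 0"

```text
time: 9.52
tool_pos: [0.5323, 0.2202, 0.0744]
tool_rot: [0.0, 0.989, 0.147, -0.0]
contact_force: [-5.0, -1.5, 7.6]
gripper_width: 0.763
grasp_force: 68.2
```

Contact came at the expected height, with the blue centre near 0.084 m. Releasing.

Call:
jog_arm --motion "80 0 0 0 0 0 0; 85 0 0 0 0 0 0; 100 0 0 0 0 0 0; 100 0 0 0 0 0 0; 100 0 0 0 0 0 0"

```text
time: 10.15
tool_pos: [0.5321, 0.2201, 0.0728]
tool_rot: [0.0, 0.989, 0.147, -0.0]
contact_force: [-0.1, 0.2, -0.0]
gripper_width: 0.998
grasp_force: 0.0
```

Call:
jog_arm --motion "100 0 0 -0.03 0 0 0; 100 0 0 -0.08 0 0 0; 100 0 0 -0.15 0 0 0; 100 0 0 -0.23 0 0 0; 100 0 0 -0.3 0 0 0"

```text
time: 10.78
tool_pos: [0.5324, 0.2203, 0.2259]
tool_rot: [-0.0, 0.989, 0.147, 0.001]
contact_force: [-0.3, -0.3, -0.6]
gripper_width: 0.996
grasp_force: 0.0
```

Call:
jog_arm --motion "100 -0.05 0.1 0 0 0 0; 100 -0.1 0.2 0 0 0 0; 100 -0.15 0.3 0 0 0 0; 100 -0.2 0.4 0 0 0 0; 100 -0.2 0.5 0 0 0 0"

```text
time: 11.4
tool_pos: [0.5084, -0.0498, 0.2245]
tool_rot: [0.0, 0.989, 0.147, 0.001]
contact_force: [0.9, 0.2, 1.0]
gripper_width: 1.001
grasp_force: 0.0
```

```bash
python3 m.py end.png; python3 - <<'E'
from h import *
for cam in("top","side"):
    P=cloud(grab_frame(cam));m=(np.hypot(P[...,0]-.532,P[...,1]-.2205)<.055)&(P[...,2]>.104)
    Q=P[m];r=cv2.minAreaRect((Q[:,:2]*1000).astype(np.float32));A=np.c_[Q[:,:2]-[.532,.2205],np.ones(len(Q))]
    print(cam,r,np.linalg.lstsq(A,Q[:,2],rcond=None)[0])
E
```

```text
11.4 [ 0.5084 -0.0498  0.2245] j6 1.03 w 1.001 gf 0.0 F [0.9 0.2 1. ]
shift [ 0.2016 -0.504   0.1688] turn [ 0.0008 -0.0014  0.0065]
top blue 445 [532.  219.2] [62.8 65.4] 16.9 z [0.085 0.112 0.115]
top grey 118 [510.  228.2] [89.7 45.1] 64.1 z [0.032 0.056 0.06 ]
top blue_bin_center [(0.84, [0.536, 0.222, 0.084])]
top blue_bin_front [(0.83, [0.573, 0.232, 0.1])]
top vial_bin_center [(0.58, [0.53, 0.22, 0.029]), (0.17, [0.57, 0.231, 0.096])]
side blue 1007 [532.4 222.7] [63.4 68.8] 15.4 z [0.086 0.103 0.113]
side grey 563 [530.8 225.5] [68.4 62.4] 16.3 z [0.031 0.047 0.057]
side blue_bin_center [(0.86, [0.535, 0.217, 0.089])]
side blue_bin_front [(0.93, [0.567, 0.232, 0.091])]
side vial_bin_center [(0.56, [0.531, 0.219, 0.028])]
top ((534.7208251953125, 219.70559692382812), (68.32933044433594, 66.02725982666016), 17.215497970581055) [-0.00541061  0.00068831  0.11225769]
side ((534.4751586914062, 223.0886688232422), (68.5878677368164, 69.13301849365234), 16.647769927978516) [-0.00292079 -0.01593329  0.11026347]
```

View pics/end.png

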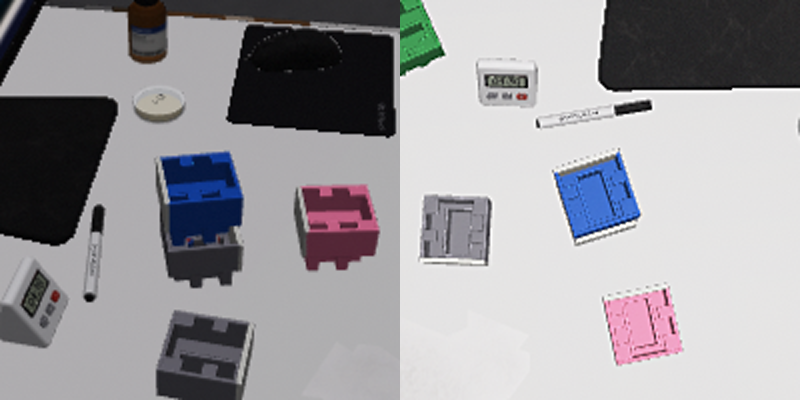

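The blue bin now stands on the vial bin at (200,195) in the side crop. It is level (rim at 0.112 m, slope under 0.02), about 3 mm off centre and square within 1°. Its white front is at the vial bin's back, and the arm is clear.

```bash
python3 -c "
from plant import job_done;print(job_done())"
```

```text
the job is handed in; nothing more can be done
None
```

I stacked the blue bin, turned half a turn, on the vial bin's ledges and handed the job in. The last check showed it level, about 3 mm off centre and square within 1°, but the hand-in returned no verdict.

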